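Lock the carving stand's turntable with its index pin

TASK

Take the square-headed locking pin out of the wooden rack, put its foot down through the square window of the carving stand and feel around gently on the sprung index plate inside until the pin drops into the hidden hole, then see it fully home and let go so that it stands upright there by itself. Never press or push the pin hard against the stand (keep below 25 N), and leave the two bench dogs, the gouge and the tin where they are.

Things in the scene. Friction and masses are not known exactly. Their poses are not given: they have to be found in the camera images.
- pin_mid (a point): Centre of the locking pin, on its axis, 50 mm above the foot. The pin is 100 mm tall, about 160 g: a round steel shaft, 16 mm in diameter and 60 mm long, foot chamfered 2 mm, and above it a black square head 26 x 26 mm, 40 mm tall (its centre 30 mm above this point). z points up along the pin; x and y are normal to the head's flat sides. It starts upright in one of the three holes of the rack.
- pin_tip (a point): Centre of the pin's foot (lower end of the shaft), 50 mm below pin_mid; same axes.
- rack: Fixed wooden rack, a block 60 mm (x) by 230 mm (y), 40 mm tall, origin at the centre of its underside. Three blind holes along its y at -80, 0 and +80 mm, 28 mm deep, 2 mm wider than the shafts. The pin and the two bench dogs stand loose in them, any in any hole.
- lock_window (a point): Centre of the square window, 50 x 50 mm, in the 8 mm cover of the carving stand's grey lock housing (104 x 104 mm), level with the cover's top, 62 mm above the bench. z up, x and y parallel to the window's sides. The stand is fixed. With the pin fully home its foot is 34 mm below this point and its top 66 mm above; its weight keeps it down.
- index_plate (a point): Point on top of the flat blackened-steel index plate under the window, straight below the window centre, 10 mm below lock_window; same axes. It is not the hole. The plate fills the window and is sprung: it starts to give at about 4 N, sinks up to 6 mm (about 13 N there), then is solid; it does not move sideways. Its one hole is hidden, see hole_area.
- hole_area (a point): The same point as index_plate: the middle of the area that holds the hidden hole. The hole's centre lies up to 7 mm off along the window's x and up to 7 mm off along its y, differently each time. Round, upright, blind, 18.4 mm wide, 24 mm deep, closed flush by a plug of the same steel that sinks under less than 0.5 N, so it cannot be seen; over it the pin drops and the plate's push ends.
- board (a point): Centre of the top of the stand's fixed wooden carving board, 170 mm (x) by 270 mm (y), 102 mm above the bench, 195 mm from the window centre on its +x side; it carries a workpiece and round black stops, up to 121 mm above the bench.
- dog_a_mid (a point): Centre, half-way up, of a bench dog, 46 mm tall, 16 mm steel shaft with a round black cap 28 mm across; stands in another hole of the rack. Bystander.
- dog_b_mid (a point): The same for the second, like bench dog in the rack. Bystander.
- gouge_mid (a point): Middle of a carving gouge lying on the bench, 205 mm long and 28 mm thick, along its x. Bystander.
- tin_mid (a point): Centre of a closed round tin standing on the bench, 68 mm across, 50 mm tall. Bystander.

How it is judged:
On the way, in this order (a step that is already met when the one before it is completed fails the run):
1. the pin is brought over the window of the stand, its foot above the cover (horizontal distance between pin_tip and lock_window below 0.022 m and z of pin_tip in the frame of lock_window above 0.002 m), for 0.05 s.
2. the pin has dropped into the hidden hole (horizontal distance between pin_tip and lock_window below 0.022 m and z of pin_tip in the frame of lock_window below -0.031 m), for 0.2 s.
At the end, for the whole second after the job is handed in: The pin stands in the hidden hole: its foot at least 31 mm below the window's top face (fully home is 34 mm) and within 22 mm of the window centre sideways, upright within 0.15 rad, at rest and released (all of step 2 and angle between pin_mid's own z axis and vertical below 0.15 rad and linear speed of pin below 0.02 m/s); the robot touches nothing.
It fails at once if the pin is pressed or pushed against the stand or its plate with more than 25 N (contact force between pin and stand above 25 N).
It fails at once if a bench dog, the gouge or the tin is moved by more than 20 mm (distance of any of dog_a_mid, dog_b_mid, gouge_mid, tin_mid from where it was at the start of the episode above 0.02 m).
It also fails if it takes over 61 s, if anything falls off the work surface, if the arm or the gripper's body presses on something with over 40 N, if the wrist force passes 120 N, or if a joint passes its speed limit or range.

ROBOT

A 7-joint arm with a two-finger parallel gripper is mounted at the origin on the work surface. World frame = base frame: x ahead of the robot, y to its left, z up, the work surface at z = 0. Lengths are in m, angles in rad, forces in N, time in s.
With the tool pointing down it reaches from about 0.35 to 0.9 m from the base axis. Payload 8.1 kg.
Tool frame: the origin (TCP) lies midway between the tips of the shut fingers; the grasp point (between the pads) lies 19 mm behind it; z points along the fingers, y is the direction in which the jaws open and shut (so a half turn about z gives the same grasp; the last joint's range is limited). The gripper opens to 85 mm and grips with 20 to 120 N. Pads are 22 mm wide; open, the fingers measure 114 mm over their backs; the gripper's body (76 mm by 85 mm) begins 54 mm behind the grasp point. The pads swing forward as they close: fully open they stand 13 mm farther back than shut.
Start: joints at [1.116, 0.434, 0.025, 1.573, -0.012, 1.134, -0.075], TCP at [0.215, -0.587, 0.231] pointing down, gripper open.
Joint ranges: [-2.62, 2.62], [-0.44, 2.09], [-1.27, 1.32], [0.08, 2.57], [-1.32, 4.46], [0.12, 2], [-2.74, 2.74]. Speed limits (rad/s): [2.22, 2.22, 3.01, 3.01, 3.14, 3.14, 3.14].

INTERFACE

Orientations are given as a 3x3 rotation matrix whose columns are the frame's x, y, z axes.
In Python, from cell import manip gives the robot as it stands. The module is installed in compiled form; this text tells all that it offers.
- The arm moves only by the tool servo_tool, never from a script. Its argument "moves" is one flat list of numbers, 5 for each row, row after row: the closure in counts, from 0 (fully open) to 255 (shut), then the shift along the tool's x, y, z in mm, then the turn about the tool's z in rad. In form: [gripper, x, y, z, yaw, gripper, x, y, z, yaw, ...]. A call has 1 to 10 rows; each row shifts and turns the commanded pose from where the row before left it, along the tool's axes as they then stand; what a row does not reach is not made up. A row lasts 1/8 s, in which the tool goes at most 62.5 mm and 10.7 degrees, less where a joint would pass 70% of its speed; a pose out of reach is approached as far as the arm can. A call with a gripper value outside its range is refused whole. The fingers move at their own pace and stop on an object; "grip_force" is the grip in N (left out, the last holds). Time passes only in rows, so rows that do not move let the fingers close. It gives the time, the measured TCP pose, the force and the opening at its end, in the units of the state.
- manip.get_obs(): the state, without advancing time (a new reading comes with each control period).
- manip.snapshot(name): name is "side" or "top"; returns a dict with "pixels" (400x640x3 uint8, red, green, blue), "K" (3x3 intrinsics, pixels), "eye" and "orientation" of the camera in the world. Camera axes: x right, y down, z forward; pixel columns grow to the right and rows downward; lengths in m; the calibration is good to about 2 mm. A picture is of the moment at which its call begins. There is no depth.
- manip.close_job(): hands the job in, once; it reports no verdict.
Trained networks look in a picture, given as the dict that the camera call returned (one of the last four; its "shot" number tells which), for a name from the list of things; names that differ only in an ending like _2 or _b are one class to them, and where a whole thing is asked for, a point or a joint stands for the part that bears it (a point fixed in the world has none). Each returns a list of dicts, best first, with "score" (0 to 1); they miss things now and then, are a little off and sometimes report something else, mostly with a low value. They report only what shows in the picture. A call takes as long as a camera call.
- manip.recognise(thing, picture): "rect" ([left, top, right, bottom] in pixels, round what is visible of it).
- manip.cut_out(thing, picture): "pixels" (400x640 bool, what is visible of it) and "rect" ([left, top, right, bottom] in pixels, round what is visible of it).
The state is a dict: "t": time; "joints": joint angles; "joint_velocities": joint speeds; "joint_torque": joint torques, N m; "tcp_pos": TCP position; "tool_rot": TCP orientation; "ft_force": force on the tool from outside, world axes, zero at the start; "ft_torque": the same for the moment, N m; "opening": opening from 0.0 (shut) to 1.0 (fully open).
Only numpy, scipy, OpenCV 4.12 (cv2) and the standard library are available. Lean on these libraries where they do the work, as an engineer would, in place of code of your own. Each camera call takes 0.05 s, during which the arm holds its last target. There are 200 camera calls.

## Working session

There is one attempt and no reset: what is moved stays moved. The work goes in short steps, Python scripts to look and compute and a tool call to move; the robot and the scene stay as the last step left them, time stands still between calls to the robot, and variables do not carry over. Pictures are saved under pics/ and viewed, about 8 in all and at most 12, crops included, and the job is handed in when it is done.

Besides the shell and the picture viewer there is one more tool, called as name(argument=value, ...), one argument or row to a line, values as JSON. servo_tool: Moves the arm, as the interface text tells. Its arguments: {"type":"object","properties":{"moves":{"type":"array","items":{"type":"number"}},"grip_force":{"type":"number"}},"required":["moves"]}

```bash
mkdir -p pics; cat > h.py <<'E'
import numpy as np, cv2
from cell import manip
def ray(p,u,v):
    d=np.linalg.inv(p["K"])@np.array([u,v,1.]); return np.array(p["orientation"])@d
def at_z(p,u,v,z):
    e=np.array(p["eye"]); d=ray(p,u,v); return e+d*(z-e[2])/d[2]
def proj(p,X):
    c=np.array(p["orientation"]).T@(np.array(X)-p["eye"]); q=np.array(p["K"])@c; return q[:2]/q[2]
def save(p,n,crop=None,s=1):
    im=p["pixels"][:,:,::-1]
    if crop: l,t,r,b=crop; im=im[t:b,l:r]
    cv2.imwrite("pics/"+n,cv2.resize(im,None,fx=s,fy=s,interpolation=cv2.INTER_CUBIC))
E
python3 - <<'E'
from h import *
np.set_printoptions(precision=4,suppress=True)
o=manip.get_obs(); print({k:o[k] for k in("t","tcp_pos","tool_rot","opening","ft_force")})
P={}
for n in("top","side"):
    p=manip.snapshot(n);P[n]=p;save(p,n+"0.png");print(n,p["eye"],p["orientation"],p["K"])
    for t in("pin_mid","rack","lock_window","index_plate","board","dog_a_mid","gouge_mid","tin_mid"):
        try: print(t,[(np.round(d["rect"]),round(d["score"],2)) for d in manip.recognise(t,p)[:3]])
        except Exception as e: print(t,e)
import pickle;pickle.dump(P,open("P0.pkl","wb"))
E
```

```text
{'t': 0.0, 'tcp_pos': array([ 0.2151, -0.5863,  0.2305]), 'tool_rot': array([[ 0.9388,  0.3445, -0.0007],
       [ 0.3445, -0.9388,  0.0014],
       [-0.0001, -0.0015, -1.    ]]), 'opening': 1.0034706529352753, 'ft_force': array([-0.1192,  0.1865, -0.5553])}
top [0.4296 0.0056 0.9782] [[-0.0253 -0.9835  0.1791]
 [-0.9996  0.0266  0.0048]
 [-0.0095 -0.1789 -0.9838]] [[394.2851   0.     324.8445]
 [  0.     394.2851 201.2355]
 [  0.       0.       1.    ]]
pin_mid [(array([478., 212., 500., 225.]), 0.64)]
rack [(array([393., 214., 498., 234.]), 0.84), (array([479., 212., 502., 228.]), 0.21)]
lock_window [(array([224., 110., 356., 272.]), 0.78), (array([480., 213., 501., 228.]), 0.68)]
index_plate [(array([225., 110., 360., 274.]), 0.95), (array([480., 211., 502., 226.]), 0.24)]
board [(array([222., 109., 357., 271.]), 0.86)]
dog_a_mid [(array([222., 109., 356., 271.]), 0.44)]
gouge_mid [(array([151., 246., 200., 327.]), 0.91)]
tin_mid [(array([403., 157., 429., 185.]), 0.89)]
side [ 0.2519 -0.6573  0.8515] [[ 0.9113 -0.2834  0.2988]
 [-0.4114 -0.6597  0.6289]
 [ 0.0189 -0.6961 -0.7177]] [[382.0583   0.     323.904 ]
 [  0.     382.0583 198.7093]
 [  0.       0.       1.    ]]
pin_mid [(array([374., 303., 393., 331.]), 0.54)]
rack [(array([333., 261., 400., 353.]), 0.74)]
lock_window [(array([268., 139., 391., 210.]), 0.85)]
index_plate [(array([267., 138., 390., 212.]), 0.94), (array([375., 305., 395., 332.]), 0.73)]
board [(array([270., 139., 390., 208.]), 0.94)]
dog_a_mid [(array([345., 262., 355., 274.]), 0.49)]
gouge_mid [(array([210., 152., 267., 162.]), 0.56)]
tin_mid [(array([386., 245., 415., 279.]), 0.8)]
```

View pics/top0.png

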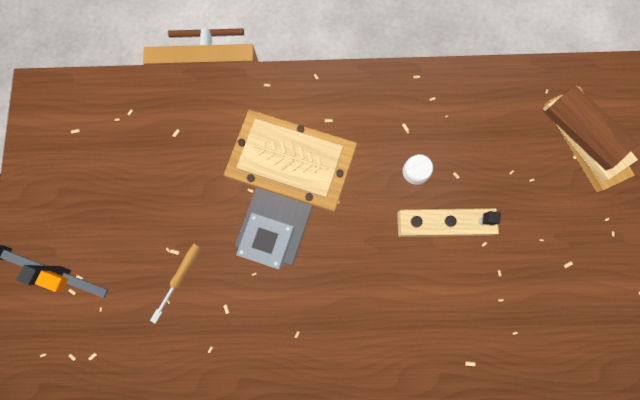

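View pics/side0.png

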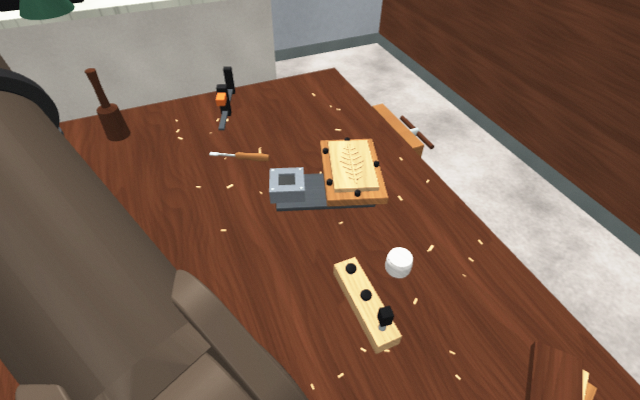

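Top: pin head at about (491,218), dogs at (417,222) and (450,221), and the window's dark square at (265,240). Side: pin head at (385,316), window at (287,179). Next I measure these precisely.

```bash
cat > m.py <<'E'
from h import *
import pickle
from scipy.optimize import least_squares
np.set_printoptions(precision=4,suppress=True)
P=pickle.load(open("P0.pkl","rb"))
def blob(p,c,mask):
    n,l=cv2.connectedComponents(mask.astype(np.uint8)); k=l[c[1],c[0]]; return l==k
G={n:cv2.cvtColor(P[n]["pixels"],cv2.COLOR_RGB2GRAY) for n in P}
def sub(p,x,z,n=8): return None
for n,c,hc in(("top",(265,240),(491,218)),("side",(287,179),(385,316))):
    g=G[n];p=P[n]
    print(n,"win px",g[c[1],c[0]],"head",g[hc[1],hc[0]])
    m=blob(p,c,g<90)
    r=cv2.minAreaRect(np.argwhere(m)[:,::-1].astype(np.float32)); b=cv2.boxPoints(r)
    print("window area",m.sum(),b.tolist())
    for z in(.062,.052): 
        w=np.array([at_z(p,u,v,z)[:2] for v,u in np.argwhere(m)])
        r=cv2.minAreaRect(w.astype(np.float32)); print(z,"centroid",w.mean(0),"rect",r)
    m=blob(p,hc,g<60); ys,xs=np.where(m); print("head",m.sum(),xs.min(),xs.max(),ys.min(),ys.max(),"at z.112",at_z(p,xs.mean(),ys.mean(),.092))
    for q in ([(417,222),(450,221)] if n=="top" else [(351,268),(366,295)]): 
        m=blob(p,q,g<60); ys,xs=np.where(m);print("dog",m.sum(),at_z(p,xs.mean(),ys.mean(),.055))
    save(p,n+"w.png",(c[0]-40,c[1]-35,c[0]+40,c[1]+35),5)
    save(p,n+"h.png",(hc[0]-40,hc[1]-35,hc[0]+40,hc[1]+35),5)
a=[cv2.imread(f"pics/{n}.png") for n in("topw","toph","sidew","sideh")]
cv2.imwrite("pics/mosaic.png",cv2.resize(np.vstack([np.hstack(a[:2]),np.hstack(a[2:])]),(680,595)))
E
python3 m.py
```

```text
top win px 97 head 61
window area 248522 [[-1.2215852414094053e-14, 0.0], [639.0, 0.0], [639.0, 399.0], [0.0, 399.0]]
0.062 centroid [0.6239 0.0248] rect ((0.6426029205322266, 0.033497154712677), (1.664465308189392, 0.9742832183837891), 88.13745880126953)
0.052 centroid [0.6261 0.025 ] rect ((0.6449275612831116, 0.03380131721496582), (1.6826320886611938, 0.9849171042442322), 88.137451171875)
head 255539 0 639 0 399 at z.112 [0.5955 0.0213 0.092 ]
dog 255539 [0.6025 0.022  0.055 ]
dog 255539 [0.6025 0.022  0.055 ]
side win px 87 head 35
window area 97 [[280.0, 175.0], [294.0, 175.0], [294.0, 183.0], [280.0, 183.0]]
0.062 centroid [0.5158 0.1537] rect ((0.5120649337768555, 0.15455611050128937), (0.035476911813020706, 0.04387165606021881), 66.89079284667969)
0.052 centroid [0.5191 0.164 ] rect ((0.5153605341911316, 0.16483831405639648), (0.03592623025178909, 0.04442733898758888), 66.89076232910156)
head 255 378 394 306 326 at z.112 [ 0.5457 -0.3622  0.092 ]
dog 75 [ 0.5457 -0.2038  0.055 ]
dog 85 [ 0.5444 -0.2833  0.055 ]
```

View pics/mosaic.png

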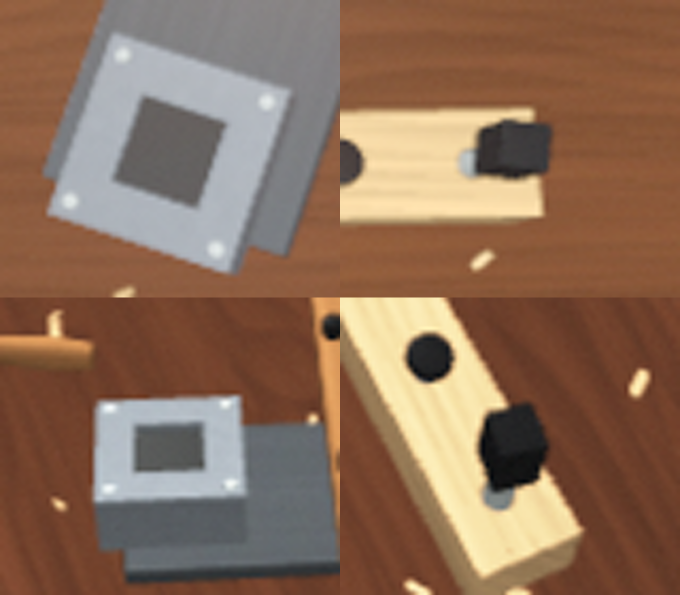

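The mosaic shows the cover and window corners clearly in both views, and the head is a turned dark cube. I'll fit the cover and head models across both cameras.

```bash
cat > f.py <<'E'
from h import *
import pickle
from scipy.optimize import minimize, least_squares
np.set_printoptions(precision=4,suppress=True)
P=pickle.load(open("P0.pkl","rb"))
O={"top":(225,205),"side":(247,144)}
C={"top":([(110,32),(290,92),(232,273),(48,212)],[(145,97),(225,122),(196,208),(113,181)]),
"side":([(97,105),(241,99),(244,200),(95,203)],[(135,127),(203,125),(205,173),(134,174)])}
for n in C:
  for k in(0,1):
    w=np.array([at_z(P[n],x/4.25-.5+O[n][0],y/4.25-.5+O[n][1],.062)[:2] for x,y in C[n][k]])
    d=np.roll(w,-1,0)-w; print(n,"cover" if k==0 else "window",w.mean(0),np.linalg.norm(d,axis=1),np.degrees(np.arctan2(d[:,1],d[:,0])))
# head silhouette
M={}
for n,hc in(("top",(491,218)),("side",(385,316))):
    im=P[n]["pixels"].astype(int); mx=im.max(2); m=np.zeros(mx.shape,bool)
    l,t=hc[0]-25,hc[1]-25; m[t:t+50,l:l+50]=(mx[t:t+50,l:l+50]<80)
    nn,lab=cv2.connectedComponents(m.astype(np.uint8),connectivity=4); M[n]=lab==lab[hc[1],hc[0]]
    ys,xs=np.where(M[n]); print(n,M[n].sum(),xs.min(),xs.max(),ys.min(),ys.max())
def box(x,y,yaw,z0,z1):
    c,s=np.cos(yaw),np.sin(yaw); return [(x+c*a-s*b,y+s*a+c*b,z) for a in(-.013,.013) for b in(-.013,.013) for z in(z0,z1)]
def sil(n,q,f):
    # calibration offset free per camera
    pts=np.array([proj(P[n],X) for X in box(*q,.072,.112)]); h=cv2.convexHull(((pts+.5)*16-.5*16).astype(np.float32)).astype(int)
    a=np.zeros((400*4,640*4),np.uint8); cv2.fillConvexPoly(a,cv2.convexHull(((pts+.5)*4-.5).astype(np.float32)).round().astype(np.int32),255)
    return cv2.resize(a,(640,400),interpolation=cv2.INTER_AREA)/255.
def cost(q,names=("top","side")): return sum(abs(sil(n,q,0)-M[n]).sum() for n in names)
for names in(("top","side"),("top",),("side",)):
  best=min((minimize(lambda q:cost((q[0],q[1],q[2]*10),names),(.547,-.362,y/10),method="Nelder-Mead",options=dict(initial_simplex=np.array([(.547,-.362,y/10),(.552,-.362,y/10),(.547,-.357,y/10),(.547,-.362,y/10+.025)]))) for y in np.arange(0,1.57,.2)),key=lambda r:r.fun)
  print(names,best.x*[1,1,10],best.fun)
for y in np.arange(0,1.57,.1):
  r=minimize(lambda q:cost((q[0],q[1],y)),(.547,-.362),method="Nelder-Mead",options=dict(initial_simplex=[(.547,-.362),(.552,-.362),(.547,-.357)])); print(round(y,2),r.x,round(r.fun,1))
E
python3 f.py
```

```text
top cover [0.5085 0.1526] [0.1057 0.1026 0.106  0.1035] [-109.9269  161.6064   70.5822  -18.5409]
top window [0.5082 0.1527] [0.0465 0.0491 0.048  0.0487] [-108.7504  161.0346   70.7881  -20.7372]
side cover [0.5107 0.1557] [0.1053 0.1058 0.1024 0.102 ] [ -19.4361 -111.0176  158.4406   70.6048]
side window [0.5109 0.1565] [0.049  0.0503 0.0496 0.0491] [ -20.5782 -109.613   158.0044   69.6358]
top 195 483 500 212 224
side 254 378 393 306 326
('top', 'side') [ 0.5443 -0.3626  1.3513] 113.71764705882352
('top',) [ 0.5419 -0.3644  1.7067] 49.32549019607843
('side',) [ 0.5452 -0.3617 -0.3692] 42.38823529411765
0.0 [ 0.5436 -0.3631] 116.4
0.1 [ 0.5429 -0.3636] 116.6
0.2 [ 0.543  -0.3633] 118.0
0.3 [ 0.5436 -0.3633] 127.0
0.4 [ 0.5434 -0.3637] 129.5
0.5 [ 0.5438 -0.3641] 136.2
0.6 [ 0.5436 -0.3637] 143.3
0.7 [ 0.5436 -0.3641] 151.7
0.8 [ 0.5436 -0.3631] 154.4
0.9 [ 0.5437 -0.3633] 147.6
1.0 [ 0.5441 -0.3629] 136.7
1.1 [ 0.5446 -0.3629] 127.6
1.2 [ 0.5446 -0.3628] 120.3
1.3 [ 0.5443 -0.363 ] 116.8
1.4 [ 0.544  -0.3626] 115.0
1.5 [ 0.5444 -0.3624] 115.6
```

servo_tool(
  moves=[0,48,-12,0,0,0,48,-12,0,0,0,48,-12,0,0,0,48,-12,0,0,0,48,-12,0,0,0,48,-12,0,0,0,48,-12,0,0,0,48,-12,0,0.15,0,0,0,0,0.15,0,0,0,0,0.15],
  grip_force=40,
)

```text
t: 2.15
tcp_pos: [0.5434, -0.3635, 0.2311]
tool_rot: [[0.995, -0.101, -0.0], [-0.101, -0.995, 0.0], [-0.0, -0.0, -1.0]]
ft_force: [-0.2, 0.2, 0.3]
opening: 1.0
```

servo_tool(
  moves=[0,0,0,50,0,0,0,0,50,0,0,0,0,40,0,0,0,0,18,0,0,0,0,0,0],
)

```text
t: 2.78
tcp_pos: [0.5424, -0.3641, 0.0727]
tool_rot: [[0.995, -0.098, -0.001], [-0.098, -0.995, 0.001], [-0.002, -0.001, -1.0]]
ft_force: [0.3, -0.2, 0.9]
opening: 1.0
```

servo_tool(
  moves=[120,0,0,0,0,170,0,0,0,0,255,0,0,0,0,255,0,0,0,0,255,0,0,0,0,255,0,0,0,0],
  grip_force=40,
)

```text
t: 3.52
tcp_pos: [0.5435, -0.3642, 0.0743]
tool_rot: [[0.995, -0.098, 0.001], [-0.098, -0.995, -0.0], [0.001, 0.0, -1.0]]
ft_force: [-0.5, 1.9, 6.8]
opening: 0.302
```

```bash
python3 - <<'E'
from h import *
import pickle
p=manip.snapshot("side"); q=manip.snapshot("top"); pickle.dump({"side":p,"top":q},open("P1.pkl","wb"))
save(p,"a.png",(335,236,435,336),4);save(q,"b.png",(440,160,540,260),4)
cv2.imwrite("pics/g1.png",np.hstack([cv2.imread("pics/a.png"),cv2.imread("pics/b.png")]))
print(manip.get_obs()["ft_force"],manip.get_obs()["opening"])
E
```

```text
[-0.29405054  1.19261616  6.87393893] 0.2990153943397099
```

View pics/g1.png

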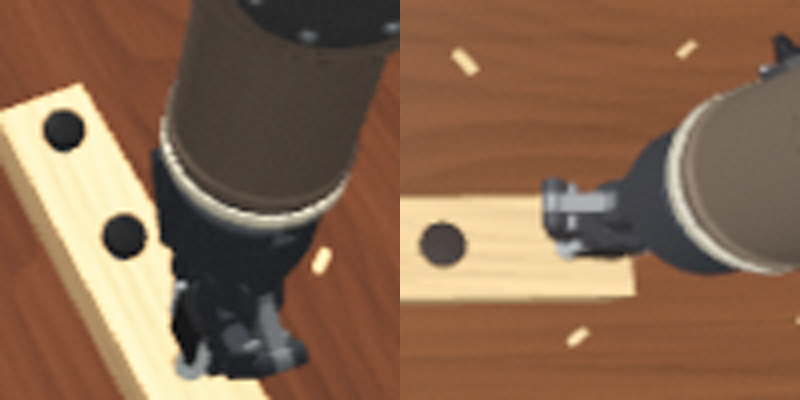

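Opening 0.30 corresponds to 25.7 mm, so the 26 mm head is held flat. I'll lift it.

servo_tool(
  moves=[255,0,0,-10,0,255,0,0,-20,0,255,0,0,-40,0,255,0,0,-40,0,255,0,0,0,0],
  grip_force=60,
)

```text
t: 4.25
tcp_pos: [0.5443, -0.3656, 0.1873]
tool_rot: [[0.995, -0.098, 0.005], [-0.098, -0.995, -0.003], [0.006, 0.003, -1.0]]
ft_force: [0.6, -0.0, -2.3]
opening: 0.299
```

```bash
python3 - <<'E'
from cell import manip; import numpy as np
o=manip.get_obs(); print(o["tcp_pos"],o["ft_force"],o["ft_torque"],o["opening"])
R=np.array(o["tool_rot"]); print(R.T@(np.array([.5097,.1545,o["tcp_pos"][2]])-o["tcp_pos"])*1000)
E
```

```text
[ 0.54433736 -0.36561582  0.18732591] [ 0.57725036 -0.04282136 -2.27626582] [-0.02793392 -0.00300091 -0.06571432] 0.2994973350037836
[ -85.63844456 -514.18127968   -1.97039652]
```

servo_tool(
  moves=[255,-6,-36,0,0,255,-9,-56,0,0,255,-9,-56,0,0,255,-9,-56,0,0,255,-9,-56,0,0,255,-9,-56,0,0,255,-9,-56,0,0,255,-9,-56,0,0,255,-9,-50,0,0,255,-8,-36,0,0],
)

```text
t: 5.5
tcp_pos: [0.5065, 0.1579, 0.1826]
tool_rot: [[0.995, -0.096, -0.001], [-0.096, -0.995, -0.0], [-0.001, 0.0, -1.0]]
ft_force: [-0.5, -0.1, -2.2]
opening: 0.296
```

servo_tool(
  moves=[255,0,0,0,0.125,255,0,0,0,0.125,255,0,0,0,0,255,0,0,0,0],
)

```text
t: 6.0
tcp_pos: [0.5073, 0.1554, 0.1829]
tool_rot: [[0.941, -0.339, -0.001], [-0.339, -0.941, -0.0], [-0.001, 0.001, -1.0]]
ft_force: [-0.7, 0.0, -1.7]
opening: 0.296
```

```bash
python3 - <<'E'
from h import *
import pickle
p=manip.snapshot("side"); q=manip.snapshot("top"); pickle.dump({"side":p,"top":q},open("P2.pkl","wb"))
save(p,"a.png",(237,110,337,210),4);save(q,"b.png",(215,190,315,290),4)
cv2.imwrite("pics/g2.png",np.hstack([cv2.imread("pics/a.png"),cv2.imread("pics/b.png")]))
o=manip.get_obs();print(o["tcp_pos"],o["tool_rot"],o["joints"],o["ft_force"])
E
```

```text
[0.50750584 0.15539783 0.18313977] [[ 9.40484045e-01 -3.39837691e-01 -3.23191258e-04]
 [-3.39837758e-01 -9.40484058e-01 -1.84191342e-04]
 [-2.41361066e-04  2.83061611e-04 -9.99999931e-01]] [-0.33609662  0.33489932 -0.07971144  1.85948337  0.03225629  0.94881238
 -2.34774554] [ 0.3548084   0.25898066 -1.37618385]
```

View pics/g2.png

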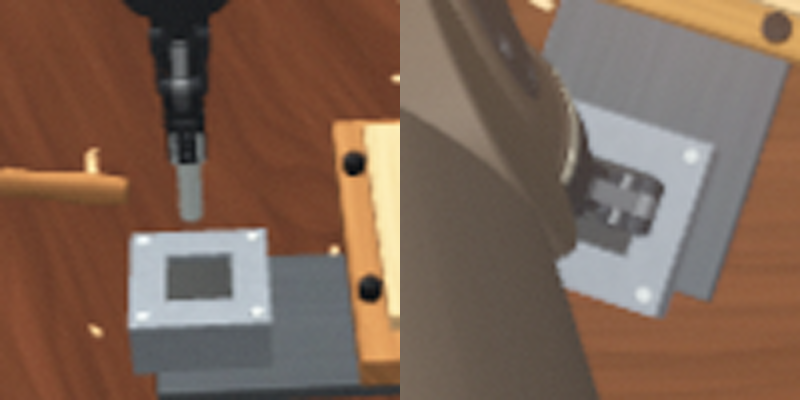

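Side panel: shaft hangs plumb, foot bottom near panel (191,221), window behind it. I'll check the foot against the TCP in the same camera to cancel the calibration offset.

```bash
python3 - <<'E'
from h import *
import pickle
np.set_printoptions(precision=4,suppress=True)
P=pickle.load(open("P2.pkl","rb"));p=P["side"]
f=lambda x,y:(x/4-.5+237,y/4-.5+110)
print("foot",at_z(p,*f(191.5,212),.1207))
w=[(165,257),(232,255),(233,298),(166,300)]
c=[(130,235),(266,229),(271,324),(129,329)]
for k in(w,c): print(np.mean([at_z(p,*f(*q),.062) for q in k],0))
o=manip.get_obs();print(o["tcp_pos"])
E
```

```text
foot [0.5106 0.1634 0.1207]
[0.5105 0.156  0.062 ]
[0.5103 0.1554 0.062 ]
[0.5075 0.1554 0.1831]
```

servo_tool(
  moves=[255,2,0,20,0,255,0,0,25,0,255,0,0,10,0,255,0,0,0,0,255,0,0,0,0],
)

```text
t: 6.72
tcp_pos: [0.51, 0.1551, 0.1291]
tool_rot: [[0.94, -0.341, 0.001], [-0.341, -0.94, 0.0], [0.001, -0.001, -1.0]]
ft_force: [1.1, -0.3, -0.9]
opening: 0.295
```

servo_tool(
  moves=[255,0,0,4,0,255,0,0,0,0],
)

```text
t: 6.98
tcp_pos: [0.5095, 0.155, 0.1244]
tool_rot: [[0.94, -0.341, 0.0], [-0.341, -0.94, -0.0], [0.0, -0.0, -1.0]]
ft_force: [-0.4, 0.1, -1.9]
opening: 0.297
```

```bash
python3 - <<'E'
from h import *
p=manip.snapshot("side")
save(p,"s3.png",(247,130,327,200),5)
o=manip.get_obs();print(o["tcp_pos"],o["ft_force"])
E
```

```text
[0.50953729 0.15496621 0.12442371] [ 0.36041406 -0.40442637 -2.39045786]
```

View pics/s3.png

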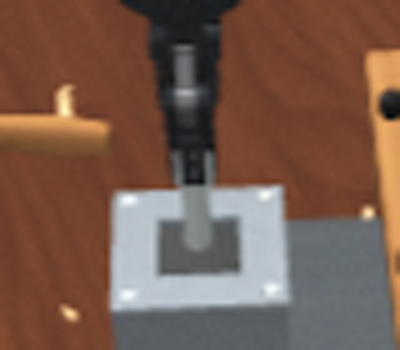

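The foot is over the window, about centred at panel (197,243) against the window centre (200,247). I'll feel downward for the plate.

servo_tool(
  moves=[255,0,0,4,0,255,0,0,0,0],
)

```text
t: 7.28
tcp_pos: [0.5093, 0.1549, 0.1199]
tool_rot: [[0.94, -0.341, -0.001], [-0.341, -0.94, -0.0], [-0.0, 0.0, -1.0]]
ft_force: [-0.5, 0.7, -1.8]
opening: 0.295
```

servo_tool(
  moves=[255,0,0,3,0,255,0,0,0,0],
)

```text
t: 7.52
tcp_pos: [0.5093, 0.1549, 0.117]
tool_rot: [[0.94, -0.341, -0.0], [-0.341, -0.94, -0.0], [-0.0, 0.0, -1.0]]
ft_force: [-1.0, -0.1, -2.0]
opening: 0.294
```

servo_tool(
  moves=[255,0,0,2,0,255,0,0,0,0],
)

```text
t: 7.78
tcp_pos: [0.5094, 0.1549, 0.1152]
tool_rot: [[0.94, -0.341, -0.0], [-0.341, -0.94, -0.0], [-0.0, 0.0, -1.0]]
ft_force: [0.3, 0.2, -1.3]
opening: 0.298
```

servo_tool(
  moves=[255,0,0,2,0,255,0,0,0,0],
)

```text
t: 8.02
tcp_pos: [0.5094, 0.1549, 0.1132]
tool_rot: [[0.94, -0.341, -0.0], [-0.341, -0.94, -0.0], [-0.0, 0.0, -1.0]]
ft_force: [-0.3, -0.7, -1.4]
opening: 0.298
```

servo_tool(
  moves=[255,0,0,1.5,0,255,0,0,0,0],
)

```text
t: 8.28
tcp_pos: [0.5095, 0.155, 0.112]
tool_rot: [[0.94, -0.341, 0.0], [-0.341, -0.94, 0.0], [0.0, -0.0, -1.0]]
ft_force: [-2.1, 0.2, 2.2]
opening: 0.297
```

servo_tool(
  moves=[255,0,0,1.5,0,255,0,0,0,0],
)

```text
t: 8.52
tcp_pos: [0.5095, 0.155, 0.1103]
tool_rot: [[0.94, -0.341, -0.0], [-0.341, -0.94, 0.0], [-0.0, -0.0, -1.0]]
ft_force: [-2.1, 0.4, -2.3]
opening: 0.3
```

servo_tool(
  moves=[255,0,0,1,0,255,0,0,0,0],
)

```text
t: 8.78
tcp_pos: [0.509, 0.1549, 0.1088]
tool_rot: [[0.94, -0.341, -0.001], [-0.341, -0.94, -0.0], [-0.001, 0.001, -1.0]]
ft_force: [-2.0, -0.6, -2.9]
opening: 0.296
```

servo_tool(
  moves=[255,0,0,1,0,255,0,0,0,0],
)

```text
t: 9.02
tcp_pos: [0.5091, 0.1549, 0.108]
tool_rot: [[0.94, -0.341, -0.001], [-0.341, -0.94, -0.0], [-0.001, 0.001, -1.0]]
ft_force: [-2.6, 0.4, -2.8]
opening: 0.296
```

The force rose at contact and then dropped away, with only a small −x side push. The foot found the hole straight away. I'll ease −x and follow it down.

servo_tool(
  moves=[255,-0.5,0,2,0,255,0,0,0,0],
)

```text
t: 9.28
tcp_pos: [0.5089, 0.155, 0.1061]
tool_rot: [[0.94, -0.341, -0.0], [-0.341, -0.94, -0.0], [-0.0, 0.0, -1.0]]
ft_force: [-2.2, -0.6, -2.1]
opening: 0.295
```

servo_tool(
  moves=[255,0,0,3,0,255,0,0,0,0],
)

```text
t: 9.52
tcp_pos: [0.5089, 0.155, 0.103]
tool_rot: [[0.94, -0.341, -0.0], [-0.341, -0.94, -0.0], [-0.0, 0.0, -1.0]]
ft_force: [-1.9, -0.3, -2.3]
opening: 0.297
```

servo_tool(
  moves=[255,-0.5,0,4,0,255,0,0,0,0],
)

```text
t: 9.78
tcp_pos: [0.5086, 0.1552, 0.099]
tool_rot: [[0.94, -0.341, 0.0], [-0.341, -0.94, -0.0], [0.0, 0.0, -1.0]]
ft_force: [-1.0, -0.6, -3.0]
opening: 0.293
```

servo_tool(
  moves=[255,0,0,4,0,255,0,0,0,0],
)

```text
t: 10.02
tcp_pos: [0.5086, 0.1553, 0.095]
tool_rot: [[0.94, -0.341, -0.0], [-0.341, -0.94, -0.0], [-0.0, 0.0, -1.0]]
ft_force: [-2.7, -0.3, -1.7]
opening: 0.298
```

servo_tool(
  moves=[255,0,0,3,0,255,0,0,0,0],
)

```text
t: 10.28
tcp_pos: [0.5085, 0.1553, 0.0921]
tool_rot: [[0.94, -0.341, -0.0], [-0.341, -0.94, -0.0], [-0.0, 0.0, -1.0]]
ft_force: [-1.0, -0.9, -2.9]
opening: 0.297
```

servo_tool(
  moves=[255,-0.3,0,1.5,0,255,0,0,0,0],
)

```text
t: 10.52
tcp_pos: [0.5084, 0.1554, 0.0908]
tool_rot: [[0.94, -0.341, 0.0], [-0.341, -0.94, 0.0], [0.0, -0.0, -1.0]]
ft_force: [-1.2, -0.2, -2.1]
opening: 0.296
```

servo_tool(
  moves=[255,0,0,1,0,255,0,0,0,0],
)

```text
t: 10.78
tcp_pos: [0.5085, 0.1554, 0.09]
tool_rot: [[0.94, -0.341, 0.0], [-0.341, -0.94, 0.0], [0.0, -0.0, -1.0]]
ft_force: [-0.5, -0.3, 1.9]
opening: 0.297
```

servo_tool(
  moves=[255,0,0,0.7,0,255,0,0,0,0],
)

```text
t: 11.02
tcp_pos: [0.5085, 0.1554, 0.0893]
tool_rot: [[0.94, -0.341, 0.0], [-0.341, -0.94, 0.0], [0.0, -0.0, -1.0]]
ft_force: [-0.8, -0.9, 3.8]
opening: 0.299
```

The pin is on the bottom: the upward push has started, with a total travel of 22–23 mm past the plate. I'll release and back off.

servo_tool(
  moves=[0,0,0,0,0,0,0,0,0,0,0,0,0,0,0,0,0,0,0,0,0,0,0,0,0],
  grip_force=20,
)

```text
t: 11.65
tcp_pos: [0.5083, 0.1554, 0.0891]
tool_rot: [[0.94, -0.341, -0.0], [-0.341, -0.94, -0.0], [0.0, 0.0, -1.0]]
ft_force: [-0.0, -0.6, -0.5]
opening: 0.999
```

servo_tool(
  moves=[0,0,0,-20,0,0,0,0,-40,0,0,0,0,-50,0,0,0,0,-40,0,0,0,0,0,0],
)

```text
t: 12.28
tcp_pos: [0.51, 0.1561, 0.2424]
tool_rot: [[0.94, -0.341, 0.006], [-0.341, -0.94, 0.002], [0.005, -0.004, -1.0]]
ft_force: [0.3, -0.5, -0.8]
opening: 0.999
```

```bash
python3 - <<'E'
from h import *
p=manip.snapshot("side"); q=manip.snapshot("top")
save(p,"a.png",(237,110,337,210),4);save(q,"b.png",(215,190,315,290),4)
cv2.imwrite("pics/g4.png",np.hstack([cv2.imread("pics/a.png"),cv2.imread("pics/b.png")]))
# expected head-top centre px if home at hole, z .128 ; bottom of head .088
for z in (.128,.088): print(z,(proj(p,(.5085,.1554,z))-[237,110]+.5)*4)
o=manip.get_obs();print(o["t"],o["tcp_pos"],o["ft_force"])
E
```

```text
0.128 [192.07339146 211.63045859]
0.088 [195.03892077 252.76252696]
12.375 [0.50814694 0.15531544 0.23898141] [-0.16051833 -0.63355826 -0.42947751]
```

View pics/g4.png

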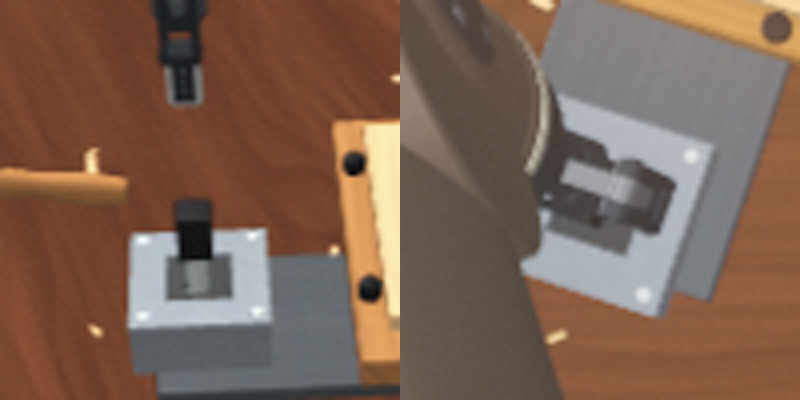

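The pin stands upright in the window, with the head top at about panel (193,209) against 212 expected. That leaves a 2–3 mm ambiguity in height. I'll check it directly by touching the head top lightly with the shut fingertips, expecting z = 0.128.

servo_tool(
  moves=[255,0,0,0,0,255,0,0,0,0,255,0,0,0,0,255,0,0,0,0,255,0,0,0,0,255,0,0,40,0,255,0,0,40,0,255,0,0,15,0,255,0,0,4,0,255,0,0,0,0],
)

```text
t: 13.62
tcp_pos: [0.509, 0.1557, 0.1411]
tool_rot: [[0.94, -0.341, 0.001], [-0.341, -0.94, 0.001], [0.001, -0.001, -1.0]]
ft_force: [-0.3, -0.4, -0.4]
opening: -0.003
```

servo_tool(
  moves=[255,0,0,1.5,0,255,0,0,0,0],
)

```text
t: 13.88
tcp_pos: [0.5087, 0.1555, 0.1393]
tool_rot: [[0.94, -0.341, 0.001], [-0.341, -0.94, 0.0], [0.001, -0.001, -1.0]]
ft_force: [-0.6, 0.4, 0.6]
opening: 0.001
```

servo_tool(
  moves=[255,0,0,1.5,0,255,0,0,0,0],
)

```text
t: 14.12
tcp_pos: [0.5083, 0.1554, 0.1371]
tool_rot: [[0.94, -0.341, 0.0], [-0.341, -0.94, -0.0], [0.0, 0.0, -1.0]]
ft_force: [0.4, -0.1, 0.2]
opening: 0.002
```

servo_tool(
  moves=[255,0,0,1.5,0,255,0,0,0,0],
)

```text
t: 14.38
tcp_pos: [0.5082, 0.1553, 0.1354]
tool_rot: [[0.94, -0.341, -0.0], [-0.341, -0.94, -0.0], [-0.0, 0.0, -1.0]]
ft_force: [-0.3, 1.1, -0.1]
opening: 0.001
```

servo_tool(
  moves=[255,0,0,1.5,0,255,0,0,0,0],
)

```text
t: 14.62
tcp_pos: [0.5082, 0.1554, 0.134]
tool_rot: [[0.94, -0.341, -0.0], [-0.341, -0.94, -0.0], [-0.0, 0.0, -1.0]]
ft_force: [0.2, 0.0, -0.4]
opening: -0.002
```

servo_tool(
  moves=[255,0,0,1.5,0,255,0,0,0,0],
)

```text
t: 14.88
tcp_pos: [0.5082, 0.1554, 0.1325]
tool_rot: [[0.94, -0.341, -0.0], [-0.341, -0.94, -0.0], [-0.0, 0.0, -1.0]]
ft_force: [-0.2, -0.5, -0.4]
opening: 0.003
```

servo_tool(
  moves=[255,0,0,1,0,255,0,0,0,0],
)

```text
t: 15.12
tcp_pos: [0.5082, 0.1554, 0.1315]
tool_rot: [[0.94, -0.341, -0.0], [-0.341, -0.94, -0.0], [-0.0, 0.0, -1.0]]
ft_force: [-0.2, 0.2, 0.9]
opening: -0.001
```

servo_tool(
  moves=[255,0,0,1,0,255,0,0,0,0],
)

```text
t: 15.38
tcp_pos: [0.5082, 0.1554, 0.1305]
tool_rot: [[0.94, -0.341, -0.0], [-0.341, -0.94, -0.0], [-0.0, 0.0, -1.0]]
ft_force: [-0.4, 0.1, 0.2]
opening: 0.001
```

servo_tool(
  moves=[255,0,0,1,0,255,0,0,0,0],
)

```text
t: 15.62
tcp_pos: [0.5082, 0.1553, 0.1295]
tool_rot: [[0.94, -0.341, -0.0], [-0.341, -0.94, -0.0], [-0.0, 0.0, -1.0]]
ft_force: [0.3, 0.1, 0.2]
opening: -0.004
```

servo_tool(
  moves=[255,0,0,0.7,0,255,0,0,0,0],
)

```text
t: 15.88
tcp_pos: [0.5083, 0.1554, 0.1289]
tool_rot: [[0.94, -0.341, -0.0], [-0.341, -0.94, -0.0], [0.0, 0.0, -1.0]]
ft_force: [0.5, -0.1, -0.3]
opening: -0.001
```

servo_tool(
  moves=[255,0,0,0.7,0,255,0,0,0,0],
)

```text
t: 16.12
tcp_pos: [0.5082, 0.1554, 0.1281]
tool_rot: [[0.94, -0.341, -0.0], [-0.341, -0.94, -0.0], [-0.0, 0.0, -1.0]]
ft_force: [-0.1, -0.5, -0.2]
opening: -0.001
```

There is no contact down to z = 0.1281, so the head top is at or below that and the pin is fully home. I'll back off, take a last look and hand in.

servo_tool(
  moves=[255,0,0,-30,0,255,0,0,-50,0,255,0,0,-30,0,255,0,0,0,0,255,0,0,0,0,255,0,0,0,0],
)

```text
t: 16.88
tcp_pos: [0.5076, 0.1551, 0.237]
tool_rot: [[0.94, -0.341, -0.002], [-0.341, -0.94, -0.001], [-0.002, 0.001, -1.0]]
ft_force: [-0.5, -0.4, -0.3]
opening: 0.003
```

```bash
python3 - <<'E'
from h import *
p=manip.snapshot("side"); save(p,"s5.png",(200,110,440,360),2.4)
o=manip.get_obs();print(o["t"],o["tcp_pos"],o["ft_force"])
E
```

```text
16.925 [0.50771048 0.15515628 0.23709144] [ 0.25262537  0.62656791 -0.94420874]
```

View pics/s5.png

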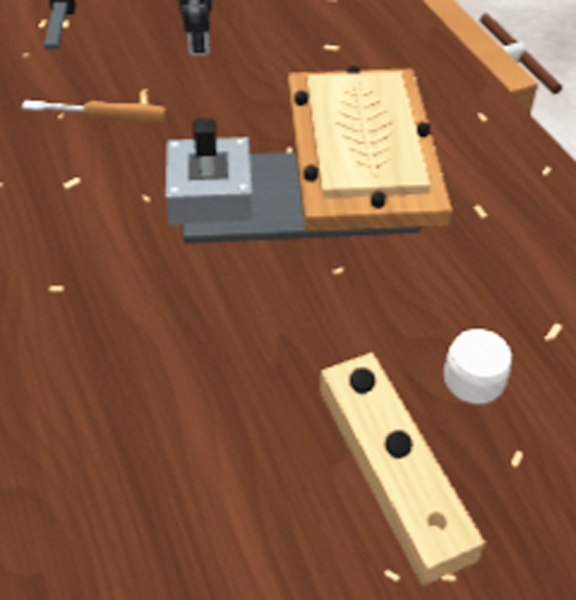

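The pin stands upright in the window at crop (205,140). The end rack hole at (437,521) is empty, and the dogs, gouge and tin have not moved.

```bash
python3 -c "
from cell import manip
print(manip.close_job())"
```

```text
the job is handed in; nothing more can be done
None
```

I took the pin out of the rack, lowered it onto the index plate and released it in the hidden hole, then handed the job in at about 17 s. The first touch was already close enough to the hole for the pin to drop in, so no search was needed.

**Forces:** The highest readings were about 7 N at the wrist, when gripping in the rack, and about 6 N against the stand. These are end-of-move readings, so brief peaks in between were not seen.

**Fully home:** The shut fingertips went down to z = 0.1281 over the head without touching it. Fully home puts the head top at 0.128, so the pin is home to within about 0.1 mm.

**Bystanders:** In the last picture the pin stands upright and free of the gripper. The dogs, gouge and tin look unmoved, though I judged that by eye and did not measure it.

**Checks that disagreed:**
- **Camera reading in mid-air:** my reading of the foot from the side camera put it about 9 mm too high. The force at contact agreed with the expected geometry instead.
- **Camera reading after release:** the side camera put the head 2–3 mm high. The fingertip check ruled that out.

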